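Fish a jammed lead out of a rod-rack tube with the hook picker

TASK

A bell lead has dropped into one of the tubes of the rod rack and sits in the rubber grip at the bottom. Take the hook picker from its stand, catch the lead's wire link with it (it lies folded over to some side, so look or feel for it), draw the lead out with a gentle, steady pull without forcing the hook against the tube or the wire, and set it down gently, standing in the empty middle compartment of the lead tray. Then hang the picker back in its slot in the stand, and leave everything else as it is.

Things in the scene. Friction and masses are not known exactly. Their poses are not given: they have to be found in the camera images.
- rack: Rod rack, fixed: a 100 x 250 x 12 mm board with three upright clear tubes in a row along y, 75 mm apart; bore 50 mm, wall 3 mm, inner floor 12 mm and top 130 mm above the table. The top 6 mm is a rubber lip that narrows the mouth to 42 mm: a hook drawn up along the bore wall catches under it. At each tube's foot three sprung rubber pads point inwards, up to 14 mm over its floor. Origin under the board's centre
- tube0_mouth (a point): centre of the mouth of the end tube on the rack's -y side, in the plane of its top; rack's axes, z up
- tube1_mouth (a point): centre of the mouth of the middle tube, same axes
- tube2_mouth (a point): centre of the mouth of the end tube on the rack's +y side, same axes
- lead_centre (a point): Bell-shaped lead sinker, about 0.22 kg, standing upright in any one of the three tubes, held on the tube's axis by the rubber pads: flat round base 34 mm across, straight sides to 14 mm, then a bell narrowing to 10 mm at 32 mm, then a 6 mm brass stem to 36.5 mm. This point lies on its axis, 16 mm above its base; z up the axis
- lead: The bell lead, origin at its base's centre, z up its axis. On a stiff swivel stem a 3 mm brass wire link (inside 14 wide, 22 mm long) is hinged 36 mm above the base. It lies folded out 0.9 rad from upright, in any direction round the lead; which one is not measured. Its closed end is then 20 mm off the axis, 51 mm up; stood up, 61 mm up. The pads hold the lead against a pull of some 3 to 10 N, then it comes free
- picker_handle (a point): Long hook picker, 0.11 kg, upright in its stand. Flat wooden handle 64 mm high, 32 mm wide (x), 20 mm thick (y: grip across this). Point on its axis, 42 mm above the underside of the 44 x 30 x 6 mm steel collar it rests on. z up; x is the way the hook's tip points. A straight 3.4 mm steel shank runs down on the same axis and ends in a J hook 97 mm below the collar's underside
- picker: the hook picker (origin on its axis, at the underside of the collar; axes as picker_handle)
- hook (a point): wire's centre at the lowest point of the picker's J hook: 3.9 mm to +x of the shank's axis, 137 mm below picker_handle; axes as picker_handle. The wire is 3.4 mm thick; the upturned tip stands 7.8 mm to +x of the shank's axis and ends 7.2 mm above this point; the gap between shank and tip is 4.4 mm
- slot (a point): Plywood tool stand, fixed: 150 (x) x 90 (y) mm, top 115 mm above the table, open below. This point, on the top, is where the axis of the picker's shank belongs, with the hook's tip towards the stand's +x; the slot runs from 11 mm on the -x side of this point to 19 mm on the +x side and is 14 mm wide (y). 80 mm along +x a baiting needle stands in a hole
- tray_middle (a point): centre of the floor of the tray's empty middle compartment, 4 mm above the table; axes of the tray; the compartment is 92 mm (x) by about 61 mm (y) inside
- tray: Lead tray, fixed: 100 (x) x 200 (y) x 32 mm high, walls 4 mm, three compartments in a row along y, the middle one empty (origin under its centre)
- float_centre (a point): bystander: cork float, 98 mm tall, standing in another tube (point 45 mm above its foot)
- vial_centre (a point): bystander: white capped vial, 86 mm tall, standing in another tube (point half-way up)
- needle_centre (a point): bystander: baiting needle in the stand, round wooden knob 22 mm across, 18 mm high (point in the knob)
- pyramid: bystander: stepped pyramid lead 34 mm square in an end compartment of the tray (origin under its base)
- disc_lead: bystander: disc lead 42 mm across in the other end compartment (origin under its base)
- lure_a: bystander: 110 mm plug lure lying on the table (origin under it)
- lure_b: bystander: 90 mm plug lure lying on the table (origin under it)
- pliers: bystander: long-nose pliers lying on the table, 175 mm long (origin under the pivot)
- reel: bystander: spinning reel lying on the table, about 110 mm tall (origin under it)
- spool: bystander: line spool 66 mm across, 26 mm high (origin under it)
Things that resemble listed ones, but are neither listed nor needed, are in the scene too. Leave any blue look-alike of the part that bears slot alone.

How it is judged:
On the way, in this order (a step that is already met when the one before it is completed fails the run):
1. the picker is lifted out of its stand (z of picker in the frame of slot above 0.05 m), for 0.1 s.
2. the lead hangs on the picker, clear above the rack (height (world z) of lead above 0.132 m and contact force between picker and lead above 0.8 N and contact force between lead and rack below 0.3 N), for 0.2 s.
3. the lead stands in the middle compartment of the tray (x of lead_centre in the frame of tray_middle between -0.03 and 0.03 m and y of lead_centre in the frame of tray_middle between -0.02 and 0.02 m and z of lead_centre in the frame of tray_middle below 0.021 m and angle between lead's own z axis and vertical below 0.15 rad and linear speed of lead below 0.03 m/s), for 0.2 s.
At the end, for the whole second after the job is handed in: The bell lead stands at rest on the floor of the tray's middle compartment (tilt under 0.15 rad, axis within 30 mm in x and 20 mm in y of its centre); the picker hangs at rest in its slot, tilt under 0.12 rad, axis within 14 mm of the slot point, collar within 5 mm of the stand's top (all of step 3 and horizontal distance between picker and slot below 0.014 m and z of picker in the frame of slot between -0.005 and 0.005 m and angle between picker's own z axis and vertical below 0.12 rad and linear speed of picker below 0.03 m/s); the robot touches nothing.
It fails at once if the picker or the robot is forced against the rod rack (over 15 N) (contact force between any of picker, the arm, the fingers and rack above 15 N).
It fails at once if the picker pushes or pulls the lead with over 25 N (contact force between picker and lead above 25 N).
It fails at once if the lead is dropped or banged into the tray (over 22 N) (contact force between lead and tray above 22 N).
It fails at once if the fingers take hold of the lead instead of the picker (contact force between the fingers and lead above 1 N).
It fails at once if a bystander is moved by over 40 mm (distance of any of float_centre, vial_centre, needle_centre, pyramid, disc_lead, lure_a, lure_b, pliers, reel, spool from where it was at the start of the episode above 0.04 m).
It also fails if it takes over 72 s, if anything falls off the work surface, if the arm or the gripper's body presses on something with over 40 N, if the wrist force passes 120 N, or if a joint passes its speed limit or range.

ROBOT

A 6-joint arm with a two-finger parallel gripper is mounted at the origin on the work surface. World frame = base frame: x ahead of the robot, y to its left, z up, the work surface at z = 0. Lengths are in m, angles in rad, forces in N, time in s.
With the tool pointing down it reaches from about 0.275 to 0.725 m from the base axis. Payload 5.6 kg.
Tool frame: the origin (TCP) lies between the finger pads; the fingertips stand 17 mm ahead of it and the grasp point (between the pads) lies 2 mm behind it; z points along the fingers, y is the line along which they close (so a half turn about z gives the same grasp; the last joint's range is limited). The gripper opens to 85 mm and grips with 20 to 120 N. Pads are 22 mm wide; open, the fingers measure 114 mm over their backs; the gripper's body (76 mm by 85 mm) begins 54 mm behind the grasp point. The pads swing forward as they close: fully open they stand 13 mm farther back than shut.
Start: joints at [1.535, 0.255, 0.108, 0, -1.424, -0.285], TCP at [0.173, 0.522, 0.248] pointing down, gripper open.
Joint ranges: [-2.95, 2.95], [-1.21, 1.97], [-1.09, 1.5], [-2.87, 1.71], [-2.94, -0.07], [-3.05, 3.05]. Speed limits (rad/s): [2.57, 2.57, 3.14, 3.14, 3.14, 3.14].

INTERFACE

Orientations are given as a rotation vector (axis times angle).
In Python, from station import get_state, get_image, close_job gives the robot as it stands.
- The arm moves only by the tool servo_tool, never from a script. Its argument "motion" is a list of rows, each an object with "slide": the shift along the world's x, y, z in units of 800 mm (1.0 is 800 mm), a list of three; "dr": the turn, a rotation vector about the world's x, y, z in units of 2 pi rad (1.0 is 2 pi rad), a list of three; "fingers": the closure, from -1 (fully open) to 1 (shut). A call has 1 to 20 rows; each row is the pose to reach, as a shift and turn from the pose commanded when the call began, turning the shorter way round; what a row does not reach only later rows make up. A row lasts 1/10 s, in which the tool goes at most 50 mm and 8.59 degrees, less where a joint would pass 70% of its speed; a pose out of reach is approached as far as the arm can. A call with a number of a shift or a turn outside -1 to 1 is refused whole. A call with a gripper value outside its range is refused whole. The fingers move at their own pace and stop on an object; the grip force is fixed at half the most. Time passes only in rows, so rows that repeat a pose let the fingers close. It gives the time, the measured TCP pose, the force, the opening and the grip force at its end, in the units of the state.
- get_state(): the state, without advancing time (a new reading comes with each control period).
- get_image(name): name is "side" or "top"; returns a dict with "frame" (400x640x3 uint8, red, green, blue), "camera_matrix" (3x3 intrinsics, pixels), "R" (3x3) and "t" (3): a world point X has camera coordinates R X + t. Camera axes: x right, y down, z forward; pixel columns grow to the right and rows downward; lengths in m; the calibration is good to about 2 mm. A picture is of the moment at which its call begins. There is no depth.
- close_job(): hands the job in; it is judged then, once.
The state is a dict: "time_s": time; "joint_positions": joint angles; "joint_velocities": joint speeds; "joint_torque": joint torques, N m; "eef_pos": TCP position; "ee_rot": TCP orientation; "force": force on the tool from outside, world axes, zero at the start; "moment": the same for the moment, N m; "grip_width": finger opening in m; "grasp_force": force on a finger pad.
Only numpy, scipy, OpenCV 4.12 (cv2) and the standard library are available. Lean on these libraries where they do the work, as an engineer would, in place of code of your own. Each camera call takes 0.05 s, during which the arm holds its last target. There are 200 camera calls.

## Working session

There is one attempt and no reset: what is moved stays moved. The work goes in short steps, Python scripts to look and compute and a tool call to move; the robot and the scene stay as the last step left them, time stands still between calls to the robot, and variables do not carry over. Pictures are saved under pics/ and viewed, at most 10 in all, crops included, and the job is handed in when it is done.

Besides the shell and the picture viewer there is one more tool, called after "Request:" as name(argument=value, ...), one argument or row to a line, values as JSON. servo_tool: Moves the arm, as the interface text tells. Its arguments: {"type":"object","properties":{"motion":{"type":"array","items":{"type":"object","properties":{"slide":{"type":"array","items":{"type":"number"}},"dr":{"type":"array","items":{"type":"number"}},"fingers":{"type":"number"}}}}},"required":["motion"]}

```bash
mkdir -p pics; ls
python3 - <<'E'
from station import *
import cv2,pickle
s=get_state();print(s)
for n in("top","side"):
    d=get_image(n);pickle.dump(d,open(n+'0.pkl','wb'))
    cv2.imwrite(f'pics/{n}0.png',d["frame"][:,:,::-1]);print(n,d["camera_matrix"],d["R"],d["t"],-d["R"].T@d["t"])
E
```

```text
pics
{'time_s': 0.0, 'joint_positions': array([ 1.53458413e+00,  2.55768514e-01,  1.06970136e-01, -4.86940913e-04,
       -1.42388976e+00, -2.84631104e-01]), 'joint_velocities': array([-7.55087766e-05,  2.91981955e-04,  1.42566087e-03, -8.82328450e-04,
       -9.55382384e-04, -5.81210257e-05]), 'joint_torque': array([ 1.93531200e-04, -3.86639857e+01,  2.37937850e+01,  5.36552623e+00,
       -6.23467087e-03, -5.94257230e-06]), 'eef_pos': array([0.17322817, 0.52150879, 0.24736894]), 'ee_rot': array([ 3.09932461e+00, -5.01622372e-01, -3.82316208e-04]), 'force': array([ 0.0344048 , -0.51572996,  0.51421128]), 'moment': array([0.03873765, 0.00826638, 0.00817319]), 'grasp_force': 0.0, 'grip_width': 0.08566838496243218}
top [[517.50790438   0.         316.37322086]
 [  0.         517.50790438 208.36354744]
 [  0.           0.           1.        ]] [[ 0.02062935 -0.99978214 -0.00317992]
 [-0.98838742 -0.0199151  -0.15064426]
 [ 0.15054811  0.00625069 -0.98858292]] [-0.01819712  0.55467113  1.4725233 ] [ 0.32691976 -0.01635111  1.53921154]
side [[398.85458144   0.         325.07927158]
 [  0.         398.85458144 202.71911556]
 [  0.           0.           1.        ]] [[-0.96848332 -0.24898789 -0.0067151 ]
 [-0.14325257  0.57885651 -0.80274768]
 [ 0.20376153 -0.77648578 -0.59628103]] [0.52208093 0.16116543 0.97412614] [0.3302246  0.79309527 0.71373394]
```

Run:
```python
import cv2
for n in("top","side"):
    i=cv2.imread(f'pics/{n}0.png');cv2.imwrite(f'pics/{n}0b.png',cv2.resize(i,(800,500),interpolation=cv2.INTER_CUBIC))
```

```text
(no output)
```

View pics/top0b.png

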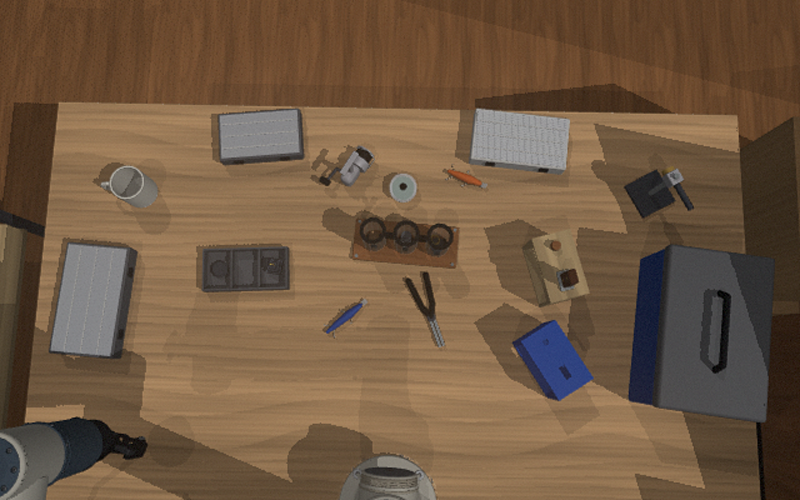

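View pics/side0b.png

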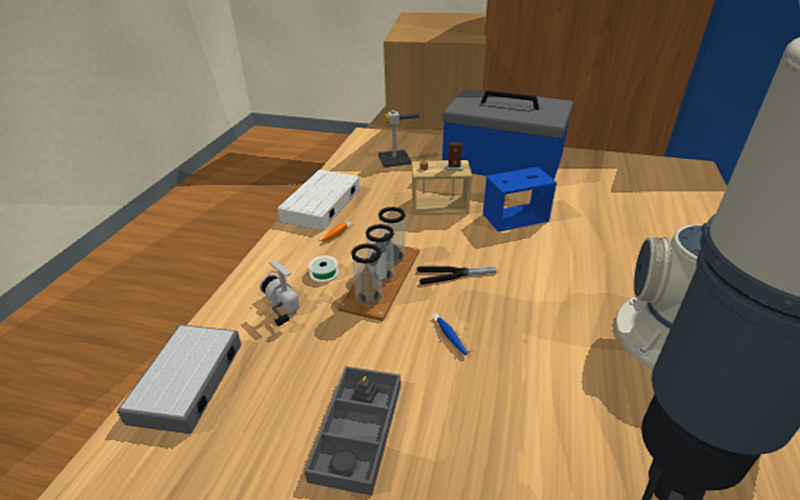

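```bash
cat > h.py <<'E'
import cv2,pickle,numpy as np
def crop(im,x0,y0,w,h,s):
    c=cv2.resize(im[y0:y0+h,x0:x0+w],(w*s,h*s),interpolation=cv2.INTER_CUBIC)
    return cv2.convertScaleAbs(c,alpha=1.5,beta=10)
def ray(d,u,v):
    K,R,t=d["camera_matrix"],d["R"],d["t"]
    return -R.T@t, R.T@np.linalg.inv(K)@np.array([u,v,1.])
def atz(d,u,v,z):
    o,r=ray(d,u,v);return o+r*(z-o[2])/r[2]
def proj(d,X):
    p=d["camera_matrix"]@(d["R"]@np.array(X,float)+d["t"]);return p[:2]/p[2]
def tri(d1,p1,d2,p2):
    A=[];b=[]
    M=np.zeros((3,3));c=np.zeros(3)
    for d,p in((d1,p1),(d2,p2)):
        o,r=ray(d,*p);r=r/np.linalg.norm(r);P=np.eye(3)-np.outer(r,r);M+=P;c+=P@o
    return np.linalg.solve(M,c)
def load(n):return pickle.load(open(n,'rb'))
E
python3 - <<'E'
from h import *
t=cv2.imread('pics/top0.png');s=cv2.imread('pics/side0.png')
A=np.zeros((600,800,3),np.uint8)
A[:304]=crop(t,278,172,100,38,8)
A[304:600,:360]=crop(t,415,183,60,49,6)[:296,:360]
A[304:600,360:]=crop(t,155,190,88,59,5)[:296,:440]
cv2.imwrite('pics/A.png',A)
B=np.zeros((600,800,3),np.uint8)
B[:,:400]=crop(s,270,160,66,100,6)[:600,:396].repeat(1,1) if 0 else np.pad(crop(s,270,160,66,100,6),((0,0),(0,4),(0,0)))
B[:350,400:]=crop(s,322,108,57,50,7)[:350,:399].copy() if 0 else np.pad(crop(s,322,108,57,50,7),((0,0),(0,1),(0,0)))
B[350:,400:]=crop(s,240,290,100,62,4)[:250]
cv2.imwrite('pics/B.png',B)
E
```

```text
Traceback (most recent call last):
ValueError: could not broadcast input array from shape (294,360,3) into shape (296,360,3)
```

Run:
```python
from h import *
t=cv2.imread('pics/top0.png');s=cv2.imread('pics/side0.png')
def comp(f,L):
    A=np.zeros((600,800,3),np.uint8)
    for (x,y,c) in L:
        c=c[:600-y,:800-x];A[y:y+c.shape[0],x:x+c.shape[1]]=c
    cv2.imwrite(f,A)
comp('pics/A.png',[(0,0,crop(t,278,172,100,38,8)),(0,304,crop(t,415,183,60,50,6)),(360,304,crop(t,155,190,88,60,5))])
comp('pics/B.png',[(0,0,crop(s,270,160,66,100,6)),(400,0,crop(s,322,108,57,50,7)),(400,350,crop(s,240,290,100,63,4))])
```

```text
(no output)
```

View pics/A.png

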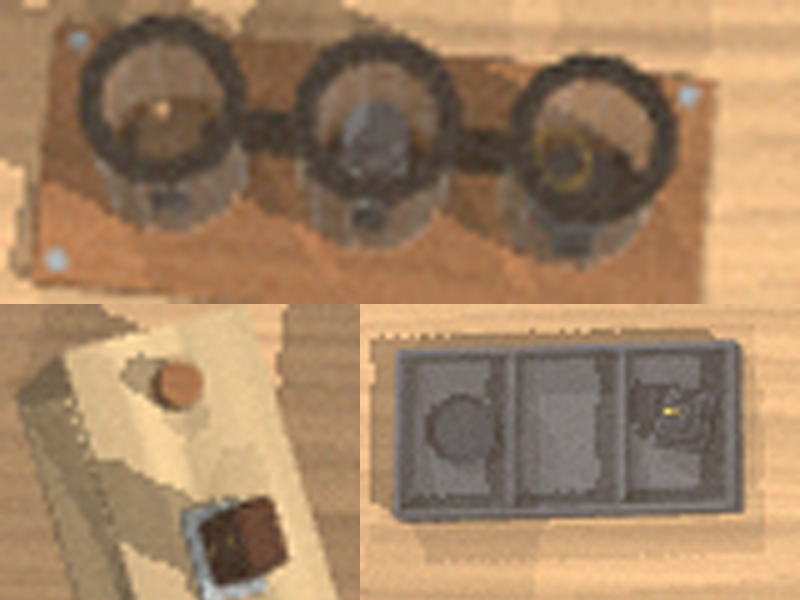

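View pics/B.png

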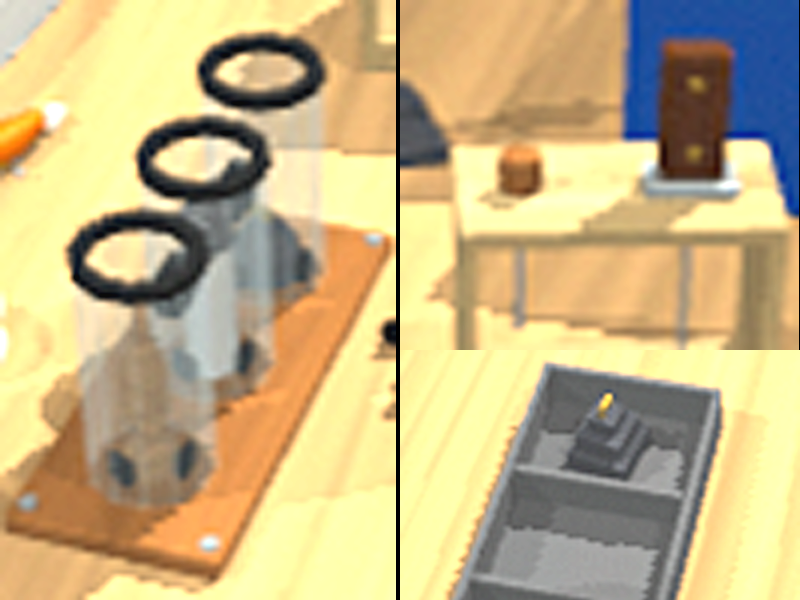

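Run:
```python
from h import *
np.set_printoptions(precision=4,suppress=True)
T=load('top0.pkl');S=load('side0.pkl')
ar=lambda x,y:(278+x/8-.5,172+y/8-.5)
as_=lambda x,y:(415+x/6-.5,183+(y-304)/6-.5)
at=lambda x,y:(155+(x-360)/5-.5,190+(y-304)/5-.5)
br=lambda x,y:(270+x/6-.5,160+y/6-.5)
bs=lambda x,y:(322+(x-400)/7-.5,108+y/7-.5)
bt=lambda x,y:(240+(x-400)/4-.5,290+(y-350)/4-.5)
print("tubes")
for a,b in (((162,98),(138,256)),((380,118),(203,157)),((594,140),(260,72))):
    print(atz(T,*ar(*a),.13),atz(S,*br(*b),.13),tri(T,ar(*a),S,br(*b)))
print("handle top",tri(T,as_(261,535),S,bs(697,46)),atz(T,*as_(261,535),.185),atz(S,*bs(697,46),.185))
print("collar",atz(S,*bs(691,178),.121))
print("knob",tri(T,as_(178,380),S,bs(520,150)))
for p in((450,143),(772,140),(785,233),(460,237)):print("stand",atz(S,*bs(*p),.115))
for p in((65,355),(248,308)):print("standT",atz(T,*as_(*p),.115))
for p in((398,350),(738,343),(742,510),(395,518)):print("tray",atz(T,*at(*p),.032))
for p in((547,365),(720,392)):print("trayS",atz(S,*bt(*p),.032))
# expected link
c=tri(T,ar(594,140),S,br(260,72));
print("lead axis px in A at z=.048",(proj(T,[c[0],c[1],.048])-[277.5,171.5])*8, (proj(T,[c[0],c[1],.063])-[277.5,171.5])*8)
print("ring centre at z .056",atz(T,*ar(565,160),.056)-c)
```

```text
tubes
[0.6096 0.0457 0.13  ] [0.6081 0.05   0.13  ] [0.61   0.0457 0.1267]
[ 0.604  -0.0301  0.13  ] [ 0.6033 -0.0256  0.13  ] [ 0.6047 -0.0301  0.1268]
[ 0.5977 -0.1043  0.13  ] [ 0.5981 -0.0981  0.13  ] [ 0.5993 -0.1044  0.1258]
handle top [ 0.5079 -0.3816  0.1847] [ 0.507  -0.3816  0.185 ] [ 0.5087 -0.381   0.185 ]
collar [ 0.5076 -0.3775  0.121 ]
knob [ 0.5847 -0.3584  0.1354]
stand [ 0.6283 -0.3985  0.115 ]
stand [ 0.4786 -0.4381  0.115 ]
stand [ 0.4584 -0.3454  0.115 ]
stand [ 0.6008 -0.3068  0.115 ]
standT [ 0.599 -0.311  0.115]
standT [ 0.6231 -0.3966  0.115 ]
tray [0.5762 0.4499 0.032 ]
tray [0.5844 0.2489 0.032 ]
tray [0.4853 0.2421 0.032 ]
tray [0.4764 0.4451 0.032 ]
trayS [0.5843 0.2543 0.032 ]
trayS [0.4872 0.2492 0.032 ]
lead axis px in A at z=.048 [579.9921 177.9786] [582.5201 170.585 ]
ring centre at z .056 [ 0.0051  0.006  -0.0698]
```

Run:
```python
from h import *
t=cv2.imread('pics/top0.png');s=cv2.imread('pics/side0.png')
A=np.zeros((600,800,3),np.uint8)
f=lambda im,x,y,w,h,k:cv2.convertScaleAbs(cv2.resize(im[y:y+h,x:x+w],(w*k,h*k),interpolation=cv2.INTER_LANCZOS4),alpha=2,beta=0)
A[:600,:400]=f(t,338,178,25,30,20)[:600,:400] if 0 else cv2.copyMakeBorder(f(t,340,178,20,30,20),0,0,0,0,0)
A[:600,400:]=f(s,300,182,25,37,16)[:592].repeat(1,0) if 0 else cv2.copyMakeBorder(f(s,300,182,25,37,16),0,8,0,0,cv2.BORDER_CONSTANT)
cv2.imwrite('pics/C.png',A)
```

```text
(no output)
```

View pics/C.png

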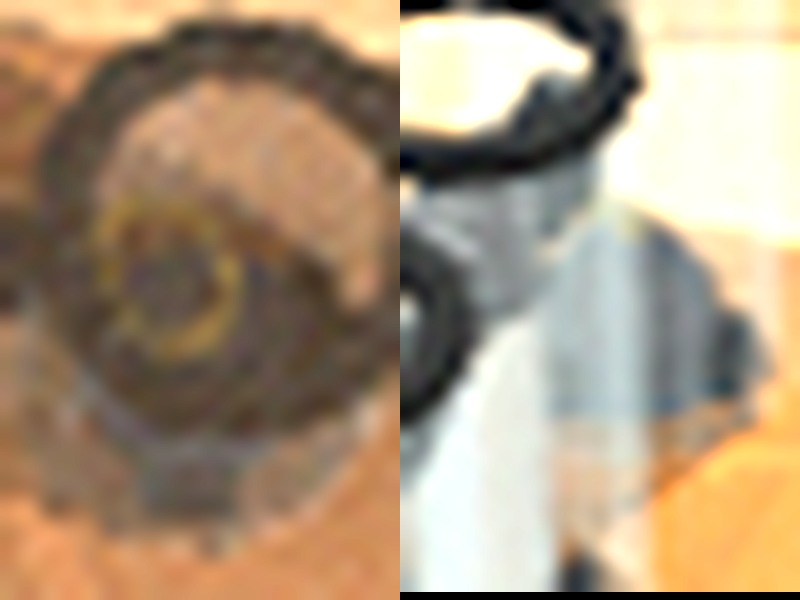

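```bash
cat > fit.py <<'E'
from h import *
from scipy.ndimage import gaussian_filter
np.set_printoptions(precision=4,suppress=True)
T=load('top0.pkl');f=T["frame"].astype(float)
x0,y0=342,184; sub=f[y0:y0+18,x0:x0+16]
Y=(sub[...,0]+sub[...,1])/2-sub[...,2]           # yellowness
Y=Y-gaussian_filter(Y,4)
print(np.round(Y).astype(int))
def loop(cx,cy,az,rc=5):
    w,a,b=8.5e-3,-1.5e-3,23.5e-3; r=rc*1e-3
    P=[]
    t=np.linspace(0,np.pi/2,8)
    for (sx,sy,a0) in((b-r,w-r,0),(a+1e-3,w-1e-3,np.pi/2),(a+1e-3,-w+1e-3,np.pi),(b-r,-w+r,1.5*np.pi)):
        rr=r if sx>0.01 else 1e-3
        P+= [(sx+rr*np.cos(a0+q),sy+rr*np.sin(a0+q)) for q in t]
    P.append(P[0]);P=np.array(P)
    d=np.r_[0,np.cumsum(np.hypot(*np.diff(P,axis=0).T))];q=np.linspace(0,d[-1],200)
    P=np.c_[np.interp(q,d,P[:,0]),np.interp(q,d,P[:,1])]
    s,v=P.T;rad=s*np.sin(.9)
    return np.c_[cx+rad*np.cos(az)-v*np.sin(az),cy+rad*np.sin(az)+v*np.cos(az),.048+s*np.cos(.9)]
K,R,t=T["camera_matrix"],T["R"],T["t"]
def score(cx,cy,az,rc):
    p=(loop(cx,cy,az,rc)@R.T+t)@K.T;p=p[:,:2]/p[:,2:]
    m=cv2.remap(Y.astype(np.float32),(p[:,0]-x0).astype(np.float32)[None],(p[:,1]-y0).astype(np.float32)[None],cv2.INTER_LINEAR)
    return m.mean()
for rc in(2,5,8):
  res=[(score(.599+dx,-.104+dy,np.radians(a),rc),dx*1e3,dy*1e3,a) for dx in np.arange(-6,6.1,1)*1e-3 for dy in np.arange(-6,6.1,1)*1e-3 for a in range(0,360,8)]
  res.sort(reverse=True)
  print(rc,np.array(res[:14]))
E
python3 fit.py
```

```text
[[  1  -6  -6  -8   1  13   4   7   8   7   4   4   4   5   5  -6]
 [ -7  -9  -6  -5   3   2   5   5   8   8   5  -2   7   6   5   5]
 [ -7  -5  -5   2   0   1  -2   1  10   8   8   1   7   5   2   3]
 [ -8  -8  -5   3   6   3  -2   0  -3  -1   6   7   5   2   6   2]
 [ -9  -1  -3  12  17   8  11  10   1  -4  -3   4   5   6   6   4]
 [ -8  -5   2  17   5   4   2   6   8   2   1  -3   6   3   5   6]
 [ -2  -5   3   4   2   1  -3  -7  -2   4  -1   6   0  -4   4   9]
 [ -6  -7  -5  13  -5 -10  -9 -10  -6  16 -13  -7  -6  -7  -5  11]
 [ -3  -7  -3   4  -5 -10  -6  -6  -3   9  -8 -11  -7  -6  -2   8]
 [  0  -2  -6   0   5  -4  -8  -6   7   9  -9  -6  -9  -5  -5   0]
 [  3  -3  -3  -3   4   2   3  12  19   4  -7  -6  -5  -8   0  -6]
 [  8   1  -4  -6  -5   0  12  11   8  -4  -9  -4  -6   0  -5  -3]
 [  8   4  -7  -2  -6  -2  -2  -6  -4  -5  -6  -6  -1  -2  -6  -2]
 [  8   3  -8  -4   0   0  -3  -2  -1  -1   1  -3  -6  -4  -3  -6]
 [  7   0  -1  -8  -5   0  -1   1  -3   0   0  -3  -1  -3   2  -1]
 [  5   3   6  -7 -10  -9  -3  -3  -2  -3  -2  -2  -1   2   5   3]
 [  4   5   6   3  -3  -7  -
[... 885 characters left out ...]
5.9403  5.     -2.     88.    ]
 [ 5.8564  5.     -3.     80.    ]
 [ 5.8289  5.     -2.     72.    ]
 [ 5.8165  5.     -1.     72.    ]
 [ 5.7757  6.     -3.     80.    ]
 [ 5.7141  3.     -1.     64.    ]]
8 [[ 6.9721  6.     -2.     88.    ]
 [ 6.9415  5.     -2.     80.    ]
 [ 6.8894  6.     -2.     80.    ]
 [ 6.8027  4.     -1.     72.    ]
 [ 6.6667  5.     -1.     80.    ]
 [ 6.5999  5.     -1.     72.    ]
 [ 6.5396  4.     -2.     72.    ]
 [ 6.4518  5.     -2.     72.    ]
 [ 6.4175  6.     -1.     80.    ]
 [ 6.3945  3.     -1.     64.    ]
 [ 6.291   4.     -1.     64.    ]
 [ 6.1806  6.     -1.     88.    ]
 [ 6.1101  6.     -3.     88.    ]
 [ 6.0822  3.      0.     64.    ]]
```

```bash
cat > fit2.py <<'E'
from h import *
from scipy.optimize import minimize
np.set_printoptions(precision=4,suppress=True)
ph=np.linspace(0,2*np.pi,72,endpoint=False)
def samp(d,X):
    p=(X@d["R"].T+d["t"])@d["camera_matrix"].T;p=(p[:,:2]/p[:,2:]).astype(np.float32)
    return cv2.remap(d["frame"].astype(np.float32).mean(2),p[:,0][None],p[:,1][None],cv2.INTER_LINEAR)[0]
def circ(c,r,z):return np.c_[c[0]+r*np.cos(ph),c[1]+r*np.sin(ph),0*ph+z]
def cost(q,d,ks):
    x,y,yaw=q;s=0
    for k in ks:
        c=(x-75e-3*k*np.sin(yaw),y+75e-3*k*np.cos(yaw))
        s+=np.mean([samp(d,circ(c,r,.130)).mean() for r in(.0225,.0245,.0265)])
        s-=.5*samp(d,circ(c,.0185,.13)).mean()   # inside brighter
        s-=.5*np.minimum(samp(d,circ(c,.031,.13)),130).mean() # outside brighter
    return s
for n in('top','side'):
    d=load(n+'0.pkl')
    for ks in((-1,0,1),(0,1)):
        b=min((minimize(cost,[.604+a,-.028+e,.08],args=(d,ks),method='Nelder-Mead',options=dict(initial_simplex=[[.604+a,-.028+e,.08],[.608+a,-.028+e,.08],[.604+a,-.024+e,.08],[.604+a,-.028+e,.11]])) for a in(-2e-3,2e-3) for e in(-2e-3,2e-3)),key=lambda r:r.fun)
        x,y,w=b.x;print(n,ks,b.x,b.fun,"lead tube",x+.075*np.sin(w),y-.075*np.cos(w))
E
python3 fit2.py
```

```text
top (-1, 0, 1) [ 0.6101 -0.0292  0.022 ] -24.56336784362793 lead tube 0.6117537340206322 -0.10419605099949414
top (0, 1) [ 0.6038 -0.0289 -0.071 ] -35.48881912231445 lead tube 0.5984907080466485 -0.10372169676319502
side (-1, 0, 1) [ 0.6022 -0.0218 -0.0698] -180.30690002441406 lead tube 0.5969633749901162 -0.09665130426612398
side (0, 1) [ 0.6022 -0.0221 -0.0697] -121.02902221679688 lead tube 0.5969688464586995 -0.09696187060997702
```

Request:
servo_tool(
  motion=[
    {"slide": [0.2125,-0.5625,0.01],"dr": [0,0,-0.202],"fingers": -1},
    {"slide": [0.2125,-0.5625,0.01],"dr": [0,0,-0.202],"fingers": -1},
    {"slide": [0.2125,-0.5625,0.01],"dr": [0,0,-0.202],"fingers": -1},
    {"slide": [0.2125,-0.5625,0.01],"dr": [0,0,-0.202],"fingers": -1},
    {"slide": [0.2125,-0.5625,0.01],"dr": [0,0,-0.202],"fingers": -1},
    {"slide": [0.2125,-0.5625,0.01],"dr": [0,0,-0.202],"fingers": -1},
    {"slide": [0.2125,-0.5625,0.01],"dr": [0,0,-0.202],"fingers": -1},
    {"slide": [0.2125,-0.5625,0.01],"dr": [0,0,-0.202],"fingers": -1},
    {"slide": [0.2125,-0.5625,0.01],"dr": [0,0,-0.202],"fingers": -1},
    {"slide": [0.2125,-0.5625,0.01],"dr": [0,0,-0.202],"fingers": -1},
    {"slide": [0.2125,-0.5625,0.01],"dr": [0,0,-0.202],"fingers": -1},
  ],
)

```text
time_s: 1.2
eef_pos: [0.3437, 0.069, 0.2561]
ee_rot: [2.194, -2.248, 0.0]
force: [-0.3, 0.4, -0.6]
grip_width: 0.0856
grasp_force: 0.0
```

Request:
servo_tool(
  motion=[
    {"slide": [0.2054,-0.5625,-0.0076],"dr": [0,0,-0.2016],"fingers": -1},
    {"slide": [0.2054,-0.5625,-0.0076],"dr": [0,0,-0.2016],"fingers": -1},
    {"slide": [0.2054,-0.5625,-0.0076],"dr": [0,0,-0.2016],"fingers": -1},
    {"slide": [0.2054,-0.5625,-0.0076],"dr": [0,0,-0.2016],"fingers": -1},
    {"slide": [0.2054,-0.5625,-0.0076],"dr": [0,0,-0.2016],"fingers": -1},
    {"slide": [0.2054,-0.5625,-0.0076],"dr": [0,0,-0.2016],"fingers": -1},
    {"slide": [0.2054,-0.5625,-0.0076],"dr": [0,0,-0.2016],"fingers": -1},
    {"slide": [0.2054,-0.5625,-0.0076],"dr": [0,0,-0.2016],"fingers": -1},
    {"slide": [0.2054,-0.5625,-0.0076],"dr": [0,0,-0.2016],"fingers": -1},
    {"slide": [0.2054,-0.5625,-0.0076],"dr": [0,0,-0.2016],"fingers": -1},
    {"slide": [0.2054,-0.5625,-0.0076],"dr": [0,0,-0.2016],"fingers": -1},
    {"slide": [0.2054,-0.5625,-0.0076],"dr": [0,0,-0.2016],"fingers": -1},
  ],
)

```text
time_s: 2.4
eef_pos: [0.508, -0.3778, 0.2489]
ee_rot: [0.445, -3.108, -0.002]
force: [-0.5, 0.7, -1.0]
grip_width: 0.0853
grasp_force: 0.0
```

Request:
servo_tool(
  motion=[
    {"slide": [0,0,-0.04],"dr": [0,0,0],"fingers": -1},
    {"slide": [0,0,-0.08],"dr": [0,0,0],"fingers": -1},
    {"slide": [0,0,-0.119],"dr": [0,0,0],"fingers": -1},
    {"slide": [0,0,-0.119],"dr": [0,0,0],"fingers": -1},
    {"slide": [0,0,-0.119],"dr": [0,0,0],"fingers": -1},
    {"slide": [0,0,-0.119],"dr": [0,0,0],"fingers": -1},
    {"slide": [0,0,-0.119],"dr": [0,0,0],"fingers": -1},
  ],
)

```text
time_s: 3.1
eef_pos: [0.5087, -0.3783, 0.1573]
ee_rot: [-0.446, 3.107, -0.004]
force: [0.5, -0.1, -0.1]
grip_width: 0.0854
grasp_force: 0.0
```

Request:
servo_tool(
  motion=[
    {"slide": [-0.0005,-0.0033,0],"dr": [0,0,0],"fingers": -1},
    {"slide": [-0.0005,-0.0033,0],"dr": [0,0,0],"fingers": -1},
  ],
)

```text
time_s: 3.3
eef_pos: [0.5075, -0.3811, 0.1557]
ee_rot: [-0.445, 3.109, -0.001]
force: [0.3, 0.7, -0.1]
grip_width: 0.0858
grasp_force: 0.0
```

```bash
cat > shot.py <<'E'
import sys
from h import *
from station import *
k=sys.argv[1];print({a:np.round(b,4) for a,b in get_state().items() if a in('time_s','eef_pos','ee_rot','force','moment','grip_width','joint_positions')})
for n in('top','side'):
    d=get_image(n);pickle.dump(d,open(f'{n}{k}.pkl','wb'))
E
python3 shot.py 1
python3 - <<'E'
from h import *
A=np.zeros((600,800,3),np.uint8)
t=load('top1.pkl')["frame"][:,:,::-1];s=load('side1.pkl')["frame"][:,:,::-1]
A[:,:400]=crop(t,405,165,80,120,5);A[:,400:]=crop(s,335,60,80,120,5);cv2.imwrite('pics/D.png',A)
E
```

```text
{'time_s': np.float64(3.3), 'joint_positions': array([-3.983e-01,  4.595e-01,  1.709e-01,  1.000e-04, -1.281e+00,
       -8.879e-01]), 'eef_pos': array([ 0.5075, -0.3811,  0.1557]), 'ee_rot': array([-4.4540e-01,  3.1089e+00, -1.2000e-03]), 'force': array([ 0.3273,  0.6625, -0.1473]), 'moment': array([-0.0305,  0.014 ,  0.0302]), 'grip_width': np.float64(0.0858)}
```

View pics/D.png

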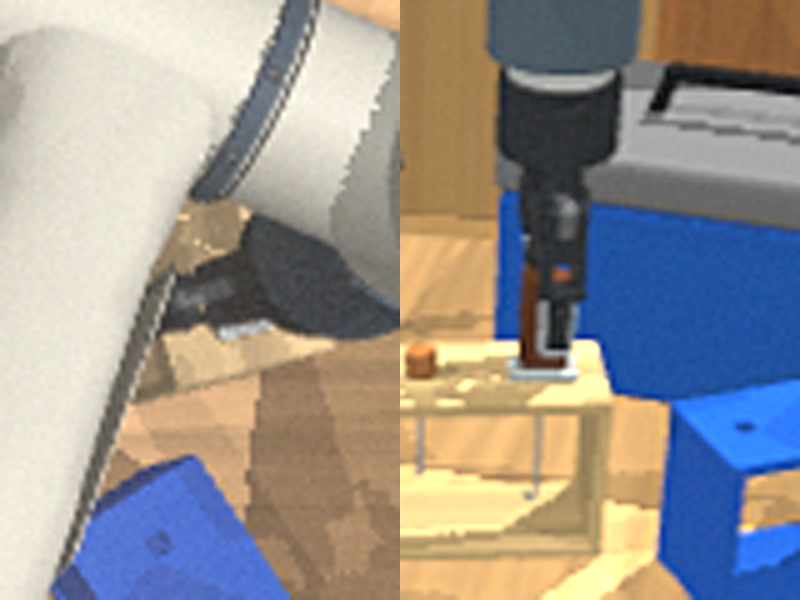

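Request:
servo_tool(
  motion=[
    {"slide": [0,0,0],"dr": [0,0,0],"fingers": 1},
    {"slide": [0,0,0],"dr": [0,0,0],"fingers": 1},
    {"slide": [0,0,0],"dr": [0,0,0],"fingers": 1},
    {"slide": [0,0,0],"dr": [0,0,0],"fingers": 1},
    {"slide": [0,0,0],"dr": [0,0,0],"fingers": 1},
    {"slide": [0,0,0],"dr": [0,0,0],"fingers": 1},
    {"slide": [0,0,0],"dr": [0,0,0],"fingers": 1},
    {"slide": [0,0,0],"dr": [0,0,0],"fingers": 1},
    {"slide": [0,0,0],"dr": [0,0,0],"fingers": 1},
    {"slide": [0,0,0],"dr": [0,0,0],"fingers": 1},
  ],
)

```text
time_s: 4.4
eef_pos: [0.5074, -0.3807, 0.1551]
ee_rot: [-0.446, 3.11, -0.0]
force: [-0.1, 0.1, 0.1]
grip_width: 0.0193
grasp_force: 60.7
```

Request:
servo_tool(
  motion=[
    {"slide": [0,0,0.03],"dr": [0,0,0],"fingers": 1},
    {"slide": [0,0,0.06],"dr": [0,0,0],"fingers": 1},
    {"slide": [0,0,0.1],"dr": [0,0,0],"fingers": 1},
    {"slide": [0,0,0.14],"dr": [0,0,0],"fingers": 1},
    {"slide": [0,0,0.1875],"dr": [0,0,0],"fingers": 1},
    {"slide": [0,0,0.1875],"dr": [0,0,0],"fingers": 1},
    {"slide": [0.117,0.35,0.1875],"dr": [0,0,0.086],"fingers": 1},
    {"slide": [0.117,0.35,0.1875],"dr": [0,0,0.086],"fingers": 1},
    {"slide": [0.117,0.35,0.1875],"dr": [0,0,0.086],"fingers": 1},
    {"slide": [0.117,0.35,0.1875],"dr": [0,0,0.086],"fingers": 1},
    {"slide": [0.117,0.35,0.1875],"dr": [0,0,0.086],"fingers": 1},
    {"slide": [0.117,0.35,0.1875],"dr": [0,0,0.086],"fingers": 1},
    {"slide": [0.117,0.35,0.1875],"dr": [0,0,0.086],"fingers": 1},
    {"slide": [0.117,0.35,0.1875],"dr": [0,0,0.086],"fingers": 1},
    {"slide": [0.117,0.35,0.1875],"dr": [0,0,0.086],"fingers": 1},
    {"slide": [0.117,0.35,0.1875],"dr": [0,0,0.086],"fingers": 1},
  ],
)

```text
time_s: 6.0
eef_pos: [0.6006, -0.1018, 0.3049]
ee_rot: [1.258, -2.879, -0.0]
force: [-1.2, 0.6, -1.1]
grip_width: 0.0195
grasp_force: 60.8
```

```bash
python3 shot.py 2
python3 - <<'E'
from h import *
A=np.zeros((600,800,3),np.uint8)
t=load('top2.pkl')["frame"][:,:,::-1];s=load('side2.pkl')["frame"][:,:,::-1]
A[:,:400]=crop(t,310,150,80,120,5);A[:,400:]=crop(s,285,110,50,75,8);cv2.imwrite('pics/E.png',A)
E
```

```text
{'time_s': np.float64(6.0), 'joint_positions': array([ 0.0884,  0.3711,  0.4126,  0.    , -1.6125, -0.8355]), 'eef_pos': array([ 0.6006, -0.1018,  0.3049]), 'ee_rot': array([ 1.2576e+00, -2.8787e+00, -1.0000e-04]), 'force': array([-1.1862,  0.5557, -1.1172]), 'moment': array([-0.021 , -0.0099, -0.0085]), 'grip_width': np.float64(0.0195)}
```

View pics/E.png

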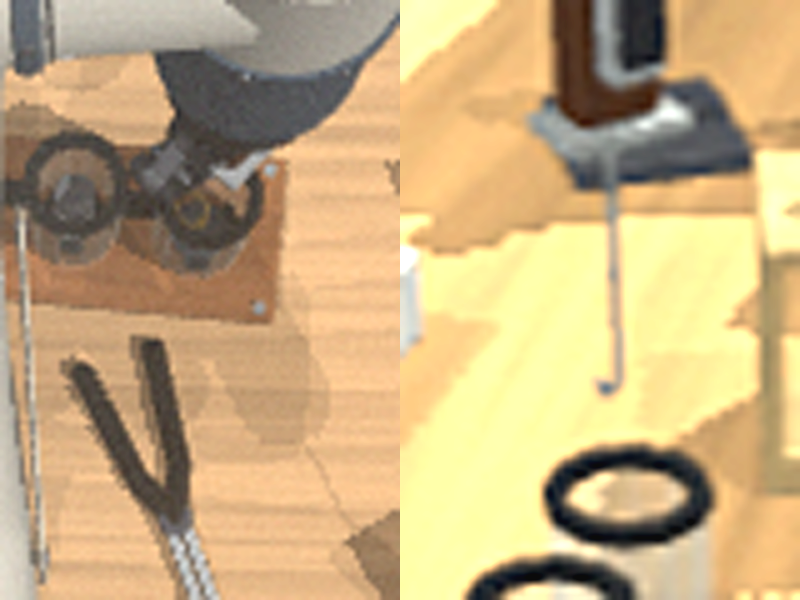

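Run:
```python
from h import *
np.set_printoptions(precision=4,suppress=True)
S=load('side2.pkl')
px=lambda x,y:(285+(x-400)/8-.5,110+y/8-.5)
e=np.array([.6006+.0027,-.1018+.0028,.170])
print("hook expected px E",(proj(S,e)-[284.5,109.5])*8+[400,0], "from image",atz(S,*px(611,388),.170), 'exp',e)
print("shank at z .22 exp px",(proj(S,[.6006,-.1018,.22])-[284.5,109.5])*8+[400,0],"collar z.25",(proj(S,[.6006,-.1018,.265])-[284.5,109.5])*8+[400,0])
for z in(.127,.13):print("rim",atz(S,*px(629,495),z))
```

```text
hook expected px E [609.5122 391.6337] from image [ 0.6035 -0.1014  0.17  ] exp [ 0.6033 -0.099   0.17  ]
shank at z .22 exp px [615.4982 255.6742] collar z.25 [611.6727 129.4726]
rim [ 0.5989 -0.1035  0.127 ]
rim [ 0.5975 -0.099   0.13  ]
```

Request:
servo_tool(
  motion=[
    {"slide": [0,0.0013,0],"dr": [0,0,0],"fingers": 1},
    {"slide": [0,0.0013,-0.03],"dr": [0,0,0],"fingers": 1},
    {"slide": [0,0.0013,-0.06],"dr": [0,0,0],"fingers": 1},
    {"slide": [0,0.0013,-0.09],"dr": [0,0,0],"fingers": 1},
    {"slide": [0,0.0013,-0.1188],"dr": [0,0,0],"fingers": 1},
    {"slide": [0,0.0013,-0.1188],"dr": [0,0,0],"fingers": 1},
    {"slide": [0,0.0013,-0.1188],"dr": [0,0,0],"fingers": 1},
    {"slide": [0,0.0013,-0.1188],"dr": [0,0,0],"fingers": 1},
  ],
)

```text
time_s: 6.9
eef_pos: [0.6018, -0.1, 0.2119]
ee_rot: [-1.259, 2.876, -0.003]
force: [0.6, 0.6, -1.1]
grip_width: 0.0193
grasp_force: 60.8
```

```bash
python3 shot.py 3
```

```text
{'time_s': np.float64(6.9), 'joint_positions': array([ 9.1700e-02,  3.8420e-01,  1.9820e-01,  8.0000e-04, -1.3819e+00,
       -8.3750e-01]), 'eef_pos': array([ 0.6018, -0.1   ,  0.2119]), 'ee_rot': array([-1.2586e+00,  2.8756e+00, -2.6000e-03]), 'force': array([ 0.576 ,  0.5575, -1.1218]), 'moment': array([ 0.0552,  0.0077, -0.0458]), 'grip_width': np.float64(0.0193)}
```

Request:
servo_tool(
  motion=[
    {"slide": [0,0,-0.006],"dr": [0,0,0],"fingers": 1},
    {"slide": [0,0,-0.012],"dr": [0,0,0],"fingers": 1},
    {"slide": [0,0,-0.018],"dr": [0,0,0],"fingers": 1},
    {"slide": [0,0,-0.018],"dr": [0,0,0],"fingers": 1},
    {"slide": [0,0,-0.018],"dr": [0,0,0],"fingers": 1},
  ],
)

```text
time_s: 7.5
eef_pos: [0.6008, -0.0997, 0.1953]
ee_rot: [1.26, -2.877, -0.0]
force: [-0.0, -0.1, -0.8]
grip_width: 0.0195
grasp_force: 60.8
```

Request:
servo_tool(
  motion=[
    {"slide": [0,0,-0.003],"dr": [0,0,0],"fingers": 1},
    {"slide": [0,0,-0.006],"dr": [0,0,0],"fingers": 1},
    {"slide": [0,0,-0.009],"dr": [0,0,0],"fingers": 1},
    {"slide": [0,0,-0.0113],"dr": [0,0,0],"fingers": 1},
    {"slide": [0,0,-0.0113],"dr": [0,0,0],"fingers": 1},
    {"slide": [0,0,-0.0113],"dr": [0,0,0],"fingers": 1},
  ],
)

```text
time_s: 8.1
eef_pos: [0.6009, -0.0997, 0.1865]
ee_rot: [1.26, -2.878, 0.0]
force: [-0.2, 0.4, -0.4]
grip_width: 0.0197
grasp_force: 60.8
```

Request:
servo_tool(
  motion=[
    {"slide": [0.0017,0.0018,0],"dr": [0,0,0],"fingers": 1},
    {"slide": [0.0034,0.0037,0],"dr": [0,0,0],"fingers": 1},
    {"slide": [0.0051,0.0055,0],"dr": [0,0,0],"fingers": 1},
    {"slide": [0.0068,0.0073,0],"dr": [0,0,0],"fingers": 1},
    {"slide": [0.0068,0.0073,0],"dr": [0,0,0],"fingers": 1},
    {"slide": [0.0068,0.0073,0],"dr": [0,0,0],"fingers": 1},
  ],
)

```text
time_s: 8.7
eef_pos: [0.6064, -0.0937, 0.1865]
ee_rot: [1.26, -2.878, -0.0]
force: [0.0, -0.5, -1.9]
grip_width: 0.0191
grasp_force: 60.8
```

Request:
servo_tool(
  motion=[
    {"slide": [0.0009,0.0009,0],"dr": [0,0,0],"fingers": 1},
    {"slide": [0.0017,0.0018,0],"dr": [0,0,0],"fingers": 1},
    {"slide": [0.0017,0.0018,0],"dr": [0,0,0],"fingers": 1},
    {"slide": [0.0017,0.0018,0],"dr": [0,0,0],"fingers": 1},
  ],
)

```text
time_s: 9.1
eef_pos: [0.6077, -0.0924, 0.1865]
ee_rot: [-1.26, 2.878, 0.0]
force: [0.1, -0.2, -1.6]
grip_width: 0.0193
grasp_force: 60.8
```

Request:
servo_tool(
  motion=[
    {"slide": [0,0,0.002],"dr": [0,0,0],"fingers": 1},
    {"slide": [0,0,0.004],"dr": [0,0,0],"fingers": 1},
    {"slide": [0,0,0.006],"dr": [0,0,0],"fingers": 1},
    {"slide": [0,0,0.008],"dr": [0,0,0],"fingers": 1},
    {"slide": [0,0,0.01],"dr": [0,0,0],"fingers": 1},
    {"slide": [0,0,0.01],"dr": [0,0,0],"fingers": 1},
    {"slide": [0,0,0.01],"dr": [0,0,0],"fingers": 1},
  ],
)

```text
time_s: 9.8
eef_pos: [0.6078, -0.0923, 0.1946]
ee_rot: [-1.26, 2.878, 0.0]
force: [0.7, 0.5, -1.1]
grip_width: 0.0194
grasp_force: 60.8
```

```bash
python3 shot.py 4
python3 - <<'E'
from h import *
A=np.zeros((600,800,3),np.uint8)
t=load('top4.pkl')["frame"][:,:,::-1];s=load('side4.pkl')["frame"][:,:,::-1]
A[:,:400]=crop(t,336,175,26,40,15)[:600,:400] if 0 else np.pad(crop(t,336,175,26,40,15),((0,0),(0,10),(0,0)))
A[:,400:]=crop(s,290,150,40,60,10);cv2.imwrite('pics/F.png',A)
E
```

```text
{'time_s': np.float64(9.8), 'joint_positions': array([ 1.0310e-01,  4.0230e-01,  1.8190e-01, -1.0000e-04, -1.3502e+00,
       -8.4860e-01]), 'eef_pos': array([ 0.6078, -0.0923,  0.1946]), 'ee_rot': array([-1.2598,  2.8777,  0.    ]), 'force': array([ 0.6831,  0.4519, -1.0929]), 'moment': array([ 0.0206, -0.0332, -0.1026]), 'grip_width': np.float64(0.0194)}
```

View pics/F.png

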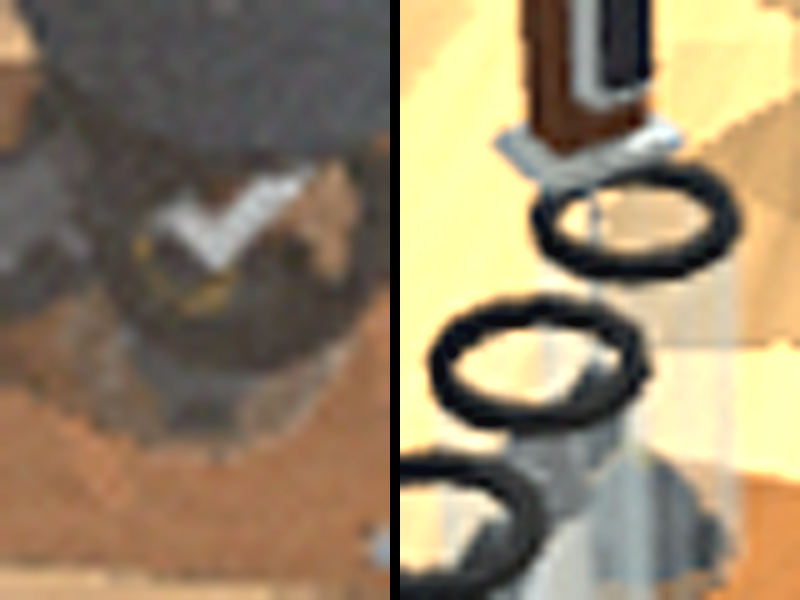

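Request:
servo_tool(
  motion=[
    {"slide": [-0.0012,-0.0013,0.0015],"dr": [0,0,0],"fingers": 1},
    {"slide": [-0.0025,-0.0026,0.0031],"dr": [0,0,0],"fingers": 1},
    {"slide": [-0.0045,-0.0048,0.005],"dr": [0,0,0],"fingers": 1},
    {"slide": [-0.0066,-0.0071,0.0069],"dr": [0,0,0],"fingers": 1},
    {"slide": [-0.009,-0.0096,0.0082],"dr": [0,0,0],"fingers": 1},
    {"slide": [-0.0113,-0.0121,0.0094],"dr": [0,0,0],"fingers": 1},
    {"slide": [-0.0132,-0.0142,0.0097],"dr": [0,0,0],"fingers": 1},
    {"slide": [-0.0151,-0.0162,0.01],"dr": [0,0,0],"fingers": 1},
    {"slide": [-0.0151,-0.0162,0.01],"dr": [0,0,0],"fingers": 1},
    {"slide": [-0.0151,-0.0162,0.01],"dr": [0,0,0],"fingers": 1},
  ],
)

```text
time_s: 10.9
eef_pos: [0.5956, -0.1054, 0.2025]
ee_rot: [1.26, -2.878, -0.0]
force: [0.9, 0.2, -0.3]
grip_width: 0.0194
grasp_force: 60.8
```

Request:
servo_tool(
  motion=[
    {"slide": [0,0,0.00125],"dr": [0,0,0],"fingers": 1},
    {"slide": [0,0,0.0025],"dr": [0,0,0],"fingers": 1},
    {"slide": [0,0,0.00375],"dr": [0,0,0],"fingers": 1},
    {"slide": [0,0,0.005],"dr": [0,0,0],"fingers": 1},
    {"slide": [0,0,0.005],"dr": [0,0,0],"fingers": 1},
  ],
)

```text
time_s: 11.4
eef_pos: [0.595, -0.1051, 0.2052]
ee_rot: [1.259, -2.876, -0.003]
force: [0.6, 0.2, -9.2]
grip_width: 0.0195
grasp_force: 59.7
```

Request:
servo_tool(
  motion=[
    {"slide": [0,0,0.0006],"dr": [0,0,0],"fingers": 1},
    {"slide": [0,0,0.0012],"dr": [0,0,0],"fingers": 1},
    {"slide": [0,0,0.0018],"dr": [0,0,0],"fingers": 1},
    {"slide": [0,0,0.0024],"dr": [0,0,0],"fingers": 1},
  ],
)

```text
time_s: 11.8
eef_pos: [0.5954, -0.1052, 0.2082]
ee_rot: [1.26, -2.877, -0.001]
force: [-0.1, -0.3, -9.1]
grip_width: 0.0194
grasp_force: 59.7
```

Request:
servo_tool(
  motion=[
    {"slide": [0,0,0.0012],"dr": [0,0,0],"fingers": 1},
    {"slide": [0,0,0.0024],"dr": [0,0,0],"fingers": 1},
    {"slide": [0,0,0.0036],"dr": [0,0,0],"fingers": 1},
    {"slide": [0,0,0.0048],"dr": [0,0,0],"fingers": 1},
    {"slide": [0,0,0.006],"dr": [0,0,0],"fingers": 1},
    {"slide": [0,0,0.0072],"dr": [0,0,0],"fingers": 1},
  ],
)

```text
time_s: 12.4
eef_pos: [0.5957, -0.1053, 0.2143]
ee_rot: [-1.26, 2.878, -0.0]
force: [0.6, 0.7, -8.8]
grip_width: 0.0189
grasp_force: 59.7
```

Request:
servo_tool(
  motion=[
    {"slide": [0,0,0.0015],"dr": [0,0,0],"fingers": 1},
    {"slide": [0,0,0.003],"dr": [0,0,0],"fingers": 1},
    {"slide": [0,0,0.0045],"dr": [0,0,0],"fingers": 1},
    {"slide": [0,0,0.006],"dr": [0,0,0],"fingers": 1},
    {"slide": [0,0,0.0075],"dr": [0,0,0],"fingers": 1},
    {"slide": [0,0,0.009],"dr": [0,0,0],"fingers": 1},
    {"slide": [0,0,0.011],"dr": [0,0,0],"fingers": 1},
    {"slide": [0,0,0.013],"dr": [0,0,0],"fingers": 1},
  ],
)

```text
time_s: 13.2
eef_pos: [0.5957, -0.1054, 0.225]
ee_rot: [-1.26, 2.878, -0.001]
force: [0.5, -0.4, -3.3]
grip_width: 0.0193
grasp_force: 60.6
```

Request:
servo_tool(
  motion=[
    {"slide": [0,0,0.004],"dr": [0,0,0],"fingers": 1},
    {"slide": [0,0,0.01],"dr": [0,0,0],"fingers": 1},
    {"slide": [0,0,0.018],"dr": [0,0,0],"fingers": 1},
    {"slide": [0,0,0.027],"dr": [0,0,0],"fingers": 1},
    {"slide": [0,0,0.036],"dr": [0,0,0],"fingers": 1},
    {"slide": [0,0,0.046],"dr": [0,0,0],"fingers": 1},
    {"slide": [0,0,0.056],"dr": [0,0,0],"fingers": 1},
    {"slide": [0,0,0.066],"dr": [0,0,0],"fingers": 1},
    {"slide": [0,0,0.076],"dr": [0,0,0],"fingers": 1},
    {"slide": [0,0,0.086],"dr": [0,0,0],"fingers": 1},
    {"slide": [0,0,0.096],"dr": [0,0,0],"fingers": 1},
    {"slide": [0,0,0.107],"dr": [0,0,0],"fingers": 1},
    {"slide": [0,0,0.118],"dr": [0,0,0],"fingers": 1},
    {"slide": [0,0,0.13],"dr": [0,0,0],"fingers": 1},
    {"slide": [0,0,0.142],"dr": [0,0,0],"fingers": 1},
    {"slide": [0,0,0.154],"dr": [0,0,0],"fingers": 1},
    {"slide": [0,0,0.164],"dr": [0,0,0],"fingers": 1},
    {"slide": [0,0,0.17],"dr": [0,0,0],"fingers": 1},
    {"slide": [0,0,0.17],"dr": [0,0,0],"fingers": 1},
    {"slide": [0,0,0.17],"dr": [0,0,0],"fingers": 1},
  ],
)

```text
time_s: 15.2
eef_pos: [0.5956, -0.1052, 0.3603]
ee_rot: [1.26, -2.878, -0.001]
force: [-0.3, 0.0, -3.9]
grip_width: 0.0192
grasp_force: 60.6
```

Request:
servo_tool(
  motion=[
    {"slide": [0,0,0],"dr": [0,0,0],"fingers": 1},
    {"slide": [0,0,0],"dr": [0,0,0],"fingers": 1},
    {"slide": [0,0,0],"dr": [0,0,0],"fingers": 1},
  ],
)

```text
time_s: 15.5
eef_pos: [0.5956, -0.1054, 0.3603]
ee_rot: [1.26, -2.877, -0.0]
force: [0.9, 1.2, -3.7]
grip_width: 0.0197
grasp_force: 60.6
```

```bash
python3 shot.py 5
python3 - <<'E'
from h import *
A=np.zeros((600,800,3),np.uint8)
t=load('top5.pkl')["frame"][:,:,::-1];s=load('side5.pkl')["frame"][:,:,::-1]
A[:300,:400]=crop(t,310,150,80,60,5);A[:,400:]=crop(s,285,90,50,75,8)
A[300:,:400]=crop(t,155,185,80,60,5)
cv2.imwrite('pics/G.png',A)
E
```

```text
{'time_s': np.float64(15.5), 'joint_positions': array([ 0.083 ,  0.3752,  0.5578, -0.    , -1.7539, -0.8286]), 'eef_pos': array([ 0.5956, -0.1054,  0.3603]), 'ee_rot': array([ 1.2596e+00, -2.8775e+00, -3.0000e-04]), 'force': array([ 0.9134,  1.215 , -3.6916]), 'moment': array([-0.0312, -0.0354, -0.0157]), 'grip_width': np.float64(0.0197)}
```

View pics/G.png

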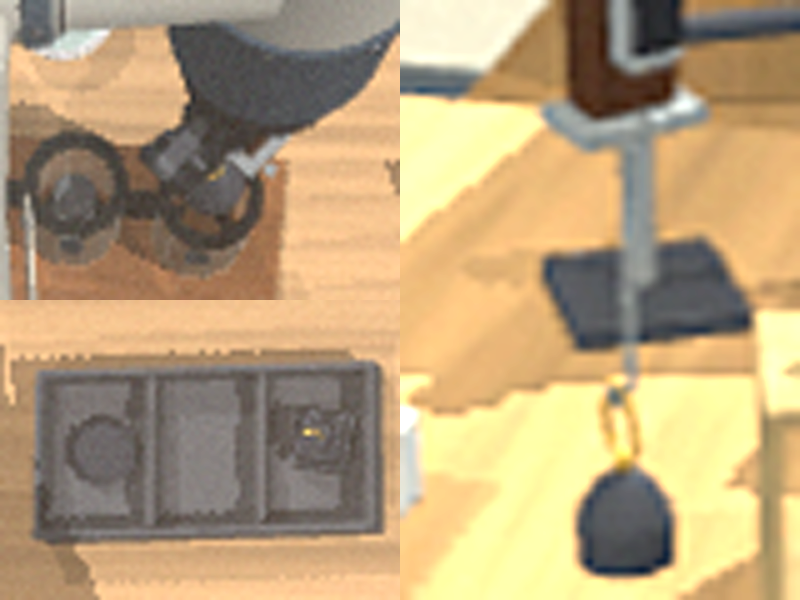

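Request:
servo_tool(
  motion=[
    {"slide": [-0.0001,0.0007,0],"fingers": 1,"dr": [0,0,0]},
    {"slide": [-0.0007,0.0048,0],"fingers": 1,"dr": [0,0,0]},
    {"slide": [-0.0022,0.015,0],"fingers": 1,"dr": [0,0,0]},
    {"slide": [-0.0049,0.0326,0],"fingers": 1,"dr": [0,0,0]},
    {"slide": [-0.0087,0.0583,0],"fingers": 1,"dr": [0,0,0]},
    {"slide": [-0.0138,0.0918,0],"fingers": 1,"dr": [0,0,0]},
    {"slide": [-0.0199,0.1324,0],"fingers": 1,"dr": [0,0,0]},
    {"slide": [-0.0268,0.1787,0],"fingers": 1,"dr": [0,0,0]},
    {"slide": [-0.0344,0.2291,0],"fingers": 1,"dr": [0,0,0]},
    {"slide": [-0.0423,0.2815,0],"fingers": 1,"dr": [0,0,0]},
    {"slide": [-0.0501,0.3339,0],"fingers": 1,"dr": [0,0,0]},
    {"slide": [-0.0577,0.3843,0],"fingers": 1,"dr": [0,0,0]},
    {"slide": [-0.0646,0.4306,0],"fingers": 1,"dr": [0,0,0]},
    {"slide": [-0.0707,0.4712,0],"fingers": 1,"dr": [0,0,0]},
    {"slide": [-0.0758,0.5047,0],"fingers": 1,"dr": [0,0,0]},
    {"slide": [-0.0796,0.5304,0],"fingers": 1,"dr": [0,0,0]},
    {"slide": [-0.0823,0.548,0],"fingers": 1,"dr": [0,0,0]},
    {"slide": [-0.0838,0.5582,0],"fingers": 1,"dr": [0,0,0]},
    {"slide": [-0.0844,0.5623,0],"fingers": 1,"dr": [0,0,0]},
    {"slide": [-0.0845,0.563,0],"fingers": 1,"dr": [0,0,0]},
  ],
)

```text
time_s: 17.6
eef_pos: [0.5282, 0.3447, 0.3607]
ee_rot: [-1.259, 2.878, -0.0]
force: [0.1, 0.4, -3.1]
grip_width: 0.0192
grasp_force: 60.5
```

Request:
servo_tool(
  motion=[
    {"slide": [0,0,-0.004],"dr": [0,0,0],"fingers": 1},
    {"slide": [0,0,-0.016],"dr": [0,0,0],"fingers": 1},
    {"slide": [0,0,-0.034],"dr": [0,0,0],"fingers": 1},
    {"slide": [0,0,-0.055],"dr": [0,0,0],"fingers": 1},
    {"slide": [0,0,-0.077],"dr": [0,0,0],"fingers": 1},
    {"slide": [0,0,-0.1],"dr": [0,0,0],"fingers": 1},
    {"slide": [0,0,-0.122],"dr": [0,0,0],"fingers": 1},
    {"slide": [0,0,-0.142],"dr": [0,0,0],"fingers": 1},
    {"slide": [0,0,-0.158],"dr": [0,0,0],"fingers": 1},
    {"slide": [0,0,-0.17],"dr": [0,0,0],"fingers": 1},
    {"slide": [0,0,-0.179],"dr": [0,0,0],"fingers": 1},
    {"slide": [0,0,-0.186],"dr": [0,0,0],"fingers": 1},
    {"slide": [0,0,-0.191],"dr": [0,0,0],"fingers": 1},
    {"slide": [0,0,-0.195],"dr": [0,0,0],"fingers": 1},
    {"slide": [0,0,-0.195],"dr": [0,0,0],"fingers": 1},
    {"slide": [0,0,-0.195],"dr": [0,0,0],"fingers": 1},
    {"slide": [0,0,-0.195],"dr": [0,0,0],"fingers": 1},
  ],
)

```text
time_s: 19.3
eef_pos: [0.5282, 0.3452, 0.205]
ee_rot: [-1.26, 2.877, 0.0]
force: [0.2, 0.3, -2.7]
grip_width: 0.0192
grasp_force: 60.5
```

Request:
servo_tool(
  motion=[
    {"slide": [0,0,-0.0015],"dr": [0,0,0],"fingers": 1},
    {"slide": [0,0,-0.003],"dr": [0,0,0],"fingers": 1},
    {"slide": [0,0,-0.0045],"dr": [0,0,0],"fingers": 1},
    {"slide": [0,0,-0.006],"dr": [0,0,0],"fingers": 1},
    {"slide": [0,0,-0.0075],"dr": [0,0,0],"fingers": 1},
    {"slide": [0,0,-0.0085],"dr": [0,0,0],"fingers": 1},
    {"slide": [0,0,-0.0095],"dr": [0,0,0],"fingers": 1},
    {"slide": [0,0,-0.0105],"dr": [0,0,0],"fingers": 1},
    {"slide": [0,0,-0.0115],"dr": [0,0,0],"fingers": 1},
    {"slide": [0,0,-0.0125],"dr": [0,0,0],"fingers": 1},
    {"slide": [0,0,-0.0125],"dr": [0,0,0],"fingers": 1},
  ],
)

```text
time_s: 20.4
eef_pos: [0.5282, 0.345, 0.1947]
ee_rot: [-1.26, 2.878, -0.0]
force: [-0.0, -0.8, -1.9]
grip_width: 0.0196
grasp_force: 60.7
```

Request:
servo_tool(
  motion=[
    {"slide": [0,0,-0.0012],"dr": [0,0,0],"fingers": 1},
    {"slide": [0,0,-0.0025],"dr": [0,0,0],"fingers": 1},
    {"slide": [0,0,-0.0037],"dr": [0,0,0],"fingers": 1},
    {"slide": [0,0,-0.005],"dr": [0,0,0],"fingers": 1},
    {"slide": [0,0,-0.005],"dr": [0,0,0],"fingers": 1},
    {"slide": [0,0,-0.005],"dr": [0,0,0],"fingers": 1},
  ],
)

```text
time_s: 21.0
eef_pos: [0.5281, 0.3451, 0.1906]
ee_rot: [1.26, -2.878, 0.0]
force: [0.4, 0.2, -0.8]
grip_width: 0.0193
grasp_force: 60.7
```

Request:
servo_tool(
  motion=[
    {"slide": [0,0,-0.0025],"dr": [0,0,0],"fingers": 1},
    {"slide": [0,0,-0.005],"dr": [0,0,0],"fingers": 1},
    {"slide": [0,0,-0.0075],"dr": [0,0,0],"fingers": 1},
    {"slide": [0,0,-0.01],"dr": [0,0,0],"fingers": 1},
    {"slide": [0,0,-0.01],"dr": [0,0,0],"fingers": 1},
    {"slide": [0,0,-0.01],"dr": [0,0,0],"fingers": 1},
  ],
)

```text
time_s: 21.6
eef_pos: [0.528, 0.3451, 0.1826]
ee_rot: [1.26, -2.878, 0.0]
force: [-0.1, -0.1, -1.8]
grip_width: 0.0194
grasp_force: 60.7
```

Request:
servo_tool(
  motion=[
    {"slide": [-0.0017,-0.0018,-0.0028],"dr": [0,0,0],"fingers": 1},
    {"slide": [-0.0034,-0.0037,-0.0055],"dr": [0,0,0],"fingers": 1},
    {"slide": [-0.0051,-0.0055,-0.0065],"dr": [0,0,0],"fingers": 1},
    {"slide": [-0.0068,-0.0073,-0.008],"dr": [0,0,0],"fingers": 1},
    {"slide": [-0.0085,-0.0091,-0.009],"dr": [0,0,0],"fingers": 1},
    {"slide": [-0.0102,-0.011,-0.0105],"dr": [0,0,0],"fingers": 1},
    {"slide": [-0.0119,-0.0128,-0.0105],"dr": [0,0,0],"fingers": 1},
  ],
)

```text
time_s: 22.3
eef_pos: [0.5183, 0.3347, 0.174]
ee_rot: [1.26, -2.878, 0.0]
force: [0.7, -0.3, -1.2]
grip_width: 0.0192
grasp_force: 60.7
```

Request:
servo_tool(
  motion=[
    {"slide": [-0.0017,-0.0018,0],"dr": [0,0,0],"fingers": 1},
    {"slide": [-0.0034,-0.0037,0],"dr": [0,0,0],"fingers": 1},
    {"slide": [-0.0051,-0.0055,0],"dr": [0,0,0],"fingers": 1},
    {"slide": [-0.0068,-0.0073,0],"dr": [0,0,0],"fingers": 1},
    {"slide": [-0.0085,-0.0091,0],"dr": [0,0,0],"fingers": 1},
    {"slide": [-0.0102,-0.011,0],"dr": [0,0,0],"fingers": 1},
    {"slide": [-0.0119,-0.0128,0],"dr": [0,0,0],"fingers": 1},
    {"slide": [-0.0136,-0.0146,0],"dr": [0,0,0],"fingers": 1},
    {"slide": [-0.0136,-0.0146,0],"dr": [0,0,0],"fingers": 1},
  ],
)

```text
time_s: 23.2
eef_pos: [0.5075, 0.323, 0.1743]
ee_rot: [-1.26, 2.878, -0.0]
force: [-0.1, -0.3, -0.9]
grip_width: 0.0193
grasp_force: 60.7
```

```bash
python3 shot.py 6
python3 - <<'E'
from h import *
A=np.zeros((600,800,3),np.uint8)
t=load('top6.pkl')["frame"][:,:,::-1];s=load('side6.pkl')["frame"][:,:,::-1]
A[:,:400]=crop(t,165,175,50,75,8);A[:,400:]=crop(s,245,270,50,75,8)
cv2.imwrite('pics/H.png',A)
E
```

```text
{'time_s': np.float64(23.2), 'joint_positions': array([ 0.8263,  0.3865,  0.1057,  0.    , -1.2899, -1.5719]), 'eef_pos': array([0.5075, 0.323 , 0.1743]), 'ee_rot': array([-1.2599,  2.8779, -0.    ]), 'force': array([-0.1116, -0.3466, -0.8716]), 'moment': array([ 0.0353,  0.0203, -0.0213]), 'grip_width': np.float64(0.0193)}
```

View pics/H.png

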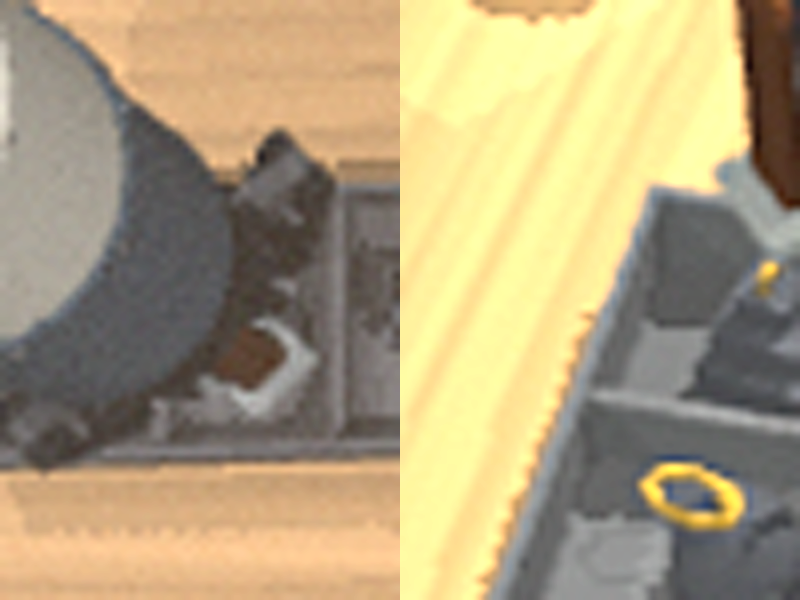

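Request:
servo_tool(
  motion=[
    {"slide": [0,0,0.005],"dr": [0,0,0],"fingers": 1},
    {"slide": [0,0,0.01],"dr": [0,0,0],"fingers": 1},
    {"slide": [0,0,0.015],"dr": [0,0,0],"fingers": 1},
    {"slide": [0,0,0.02],"dr": [0,0,0],"fingers": 1},
    {"slide": [0,0,0.02],"dr": [0,0,0],"fingers": 1},
  ],
)

```text
time_s: 23.8
eef_pos: [0.508, 0.3234, 0.1911]
ee_rot: [-1.259, 2.876, 0.001]
force: [-0.5, 0.1, -0.5]
grip_width: 0.0195
grasp_force: 60.7
```

Run:
```python
from h import *
S=load('side6.pkl')
for X in([.5307,.348,.020],[.5307,.348,.040],[.543,.361,.0545]):print(X,(proj(S,X)-[244.5,269.5])*8+[400,0])
```

```text
[0.5307, 0.348, 0.02] [730.88125144 544.606411  ]
[0.5307, 0.348, 0.04] [725.59037915 495.93472236]
[0.543, 0.361, 0.0545] [655.86051017 493.30824643]
```

Request:
servo_tool(
  motion=[
    {"slide": [0,0,0.05],"dr": [0,0,0],"fingers": 1},
    {"slide": [0,0,0.11],"dr": [0,0,0],"fingers": 1},
    {"slide": [0,0,0.16],"dr": [0,0,0],"fingers": 1},
    {"slide": [0,-0.05,0.1875],"dr": [0,0,-0.02],"fingers": 1},
    {"slide": [0,-0.1,0.1875],"dr": [0,0,-0.04],"fingers": 1},
    {"slide": [0,-0.16,0.1875],"dr": [0,0,-0.06],"fingers": 1},
    {"slide": [0,-0.22,0.1875],"dr": [0,0,-0.086],"fingers": 1},
    {"slide": [0,-0.28,0.1875],"dr": [0,0,-0.086],"fingers": 1},
    {"slide": [0,-0.34,0.1875],"dr": [0,0,-0.086],"fingers": 1},
    {"slide": [0,-0.4,0.1875],"dr": [0,0,-0.086],"fingers": 1},
    {"slide": [0,-0.46,0.1875],"dr": [0,0,-0.086],"fingers": 1},
    {"slide": [0,-0.52,0.1875],"dr": [0,0,-0.086],"fingers": 1},
    {"slide": [0,-0.58,0.1875],"dr": [0,0,-0.086],"fingers": 1},
    {"slide": [0,-0.64,0.1875],"dr": [0,0,-0.086],"fingers": 1},
    {"slide": [0,-0.7,0.1875],"dr": [0,0,-0.086],"fingers": 1},
    {"slide": [0,-0.76,0.1875],"dr": [0,0,-0.086],"fingers": 1},
    {"slide": [0,-0.81,0.1875],"dr": [0,0,-0.086],"fingers": 1},
    {"slide": [0,-0.85,0.1875],"dr": [0,0,-0.086],"fingers": 1},
    {"slide": [0,-0.87,0.1875],"dr": [0,0,-0.086],"fingers": 1},
    {"slide": [0,-0.8796,0.1875],"dr": [0,0,-0.086],"fingers": 1},
  ],
)

```text
time_s: 25.8
eef_pos: [0.5073, -0.3821, 0.3392]
ee_rot: [0.443, -3.109, -0.001]
force: [0.1, 1.5, -1.3]
grip_width: 0.0193
grasp_force: 60.8
```

Request:
servo_tool(
  motion=[
    {"slide": [0,0,0],"dr": [0,0,0],"fingers": 1},
    {"slide": [0,0,0],"dr": [0,0,0],"fingers": 1},
    {"slide": [0,0,0],"dr": [0,0,0],"fingers": 1},
  ],
)

```text
time_s: 26.1
eef_pos: [0.5079, -0.3795, 0.3407]
ee_rot: [-0.448, 3.109, -0.0]
force: [-0.0, 0.5, -0.6]
grip_width: 0.019
grasp_force: 60.8
```

Request:
servo_tool(
  motion=[
    {"slide": [-0.0006,-0.0015,0],"dr": [0,0,0],"fingers": 1},
    {"slide": [-0.0006,-0.0015,-0.02],"dr": [0,0,0],"fingers": 1},
    {"slide": [-0.0006,-0.0015,-0.05],"dr": [0,0,0],"fingers": 1},
    {"slide": [-0.0006,-0.0015,-0.08],"dr": [0,0,0],"fingers": 1},
    {"slide": [-0.0006,-0.0015,-0.11],"dr": [0,0,0],"fingers": 1},
    {"slide": [-0.0006,-0.0015,-0.14],"dr": [0,0,0],"fingers": 1},
    {"slide": [-0.0006,-0.0015,-0.17],"dr": [0,0,0],"fingers": 1},
    {"slide": [-0.0006,-0.0015,-0.2],"dr": [0,0,0],"fingers": 1},
    {"slide": [-0.0006,-0.0015,-0.22],"dr": [0,0,0],"fingers": 1},
    {"slide": [-0.0006,-0.0015,-0.225],"dr": [0,0,0],"fingers": 1},
    {"slide": [-0.0006,-0.0015,-0.225],"dr": [0,0,0],"fingers": 1},
    {"slide": [-0.0006,-0.0015,-0.225],"dr": [0,0,0],"fingers": 1},
  ],
)

```text
time_s: 27.3
eef_pos: [0.5078, -0.382, 0.1616]
ee_rot: [-0.446, 3.108, -0.002]
force: [-0.1, -0.3, -0.6]
grip_width: 0.0194
grasp_force: 60.8
```

Request:
servo_tool(
  motion=[
    {"slide": [0,0,-0.0025],"dr": [0,0,0],"fingers": 1},
    {"slide": [0,0,-0.005],"dr": [0,0,0],"fingers": 1},
    {"slide": [0,0,-0.0065],"dr": [0,0,0],"fingers": 1},
    {"slide": [0,0,-0.0065],"dr": [0,0,0],"fingers": 1},
    {"slide": [0,0,-0.0065],"dr": [0,0,0],"fingers": 1},
  ],
)

```text
time_s: 27.8
eef_pos: [0.5072, -0.3818, 0.1551]
ee_rot: [-0.446, 3.11, -0.0]
force: [0.5, -0.5, -1.1]
grip_width: 0.0193
grasp_force: 60.8
```

Request:
servo_tool(
  motion=[
    {"slide": [0,0.001,-0.0008],"dr": [0,0,0],"fingers": 1},
    {"slide": [0,0.001,-0.0008],"dr": [0,0,0],"fingers": 1},
    {"slide": [0,0.001,-0.0008],"dr": [0,0,0],"fingers": 0.4},
    {"slide": [0,0.001,-0.0008],"dr": [0,0,0],"fingers": 0.2},
    {"slide": [0,0.001,-0.0008],"dr": [0,0,0],"fingers": -0.2},
    {"slide": [0,0.001,-0.0008],"dr": [0,0,0],"fingers": -1},
    {"slide": [0,0.001,-0.0008],"dr": [0,0,0],"fingers": -1},
    {"slide": [0,0.001,-0.0008],"dr": [0,0,0],"fingers": -1},
    {"slide": [0,0.001,-0.0008],"dr": [0,0,0],"fingers": -1},
    {"slide": [0,0.001,-0.0008],"dr": [0,0,0],"fingers": -1},
  ],
)

```text
time_s: 28.8
eef_pos: [0.5072, -0.3809, 0.1544]
ee_rot: [-0.446, 3.11, 0.0]
force: [-0.3, -0.3, 0.1]
grip_width: 0.0852
grasp_force: 0.0
```

Request:
servo_tool(
  motion=[
    {"slide": [0,0,0.02],"dr": [0,0,0],"fingers": -1},
    {"slide": [0,0,0.06],"dr": [0,0,0],"fingers": -1},
    {"slide": [0,0,0.11],"dr": [0,0,0],"fingers": -1},
    {"slide": [0,0,0.15],"dr": [0,0,0],"fingers": -1},
    {"slide": [-0.15,0.15,0.18],"dr": [0,0,0],"fingers": -1},
    {"slide": [-0.15,0.15,0.18],"dr": [0,0,0],"fingers": -1},
    {"slide": [-0.15,0.15,0.18],"dr": [0,0,0],"fingers": -1},
    {"slide": [-0.15,0.15,0.18],"dr": [0,0,0],"fingers": -1},
    {"slide": [-0.15,0.15,0.18],"dr": [0,0,0],"fingers": -1},
    {"slide": [-0.15,0.15,0.18],"dr": [0,0,0],"fingers": -1},
  ],
)

```text
time_s: 29.8
eef_pos: [0.3871, -0.2608, 0.2989]
ee_rot: [-0.447, 3.108, -0.001]
force: [-0.3, -0.9, -0.5]
grip_width: 0.0855
grasp_force: 0.0
```

```bash
python3 shot.py 7
python3 - <<'E'
from h import *
a=load('side0.pkl')["frame"].astype(float);b=load('side7.pkl')["frame"].astype(float)
print("stand diff side",np.abs(a-b)[108:158,375:430].mean(),np.abs(a-b)[108:158,375:430].max(axis=2).max())
# handle mask centroid
for d in(a,b):
    c=d[105:140,408:432];m=(c[...,0]<110)&(c[...,0]>c[...,2]*1.6);ys,xs=np.nonzero(m);print(m.sum(),xs.mean(),ys.mean())
# lead in tray: dark pixels change in the middle compartment
T0=load('top0.pkl')["frame"].astype(float);T7=load('top7.pkl')["frame"].astype(float)
D=np.abs(T0-T7).mean(2)[185:240,180:215];m=D>12;ys,xs=np.nonzero(m);print(m.sum(),xs.mean()+180,ys.mean()+185)
print(atz(load('top0.pkl'),xs.mean()+180,ys.mean()+185,.02))
print(np.array2string(D[:,:].astype(int)[::2,::2]))
E
```

```text
{'time_s': np.float64(29.8), 'joint_positions': array([-0.2557,  0.0766,  0.0184, -0.    , -1.511 , -1.0297]), 'eef_pos': array([ 0.3871, -0.2608,  0.2989]), 'ee_rot': array([-4.4670e-01,  3.1083e+00, -9.0000e-04]), 'force': array([-0.3172, -0.8624, -0.4543]), 'moment': array([-0.0377, -0.0477,  0.0399]), 'grip_width': np.float64(0.0855)}
stand diff side 1.737818181818182 14.0
0 nan nan
0 nan nan
688 191.96802325581396 203.9418604651163
[0.56412472 0.36364963 0.02      ]
[[28 29 30 30 31 30 29 34 30 28 29 29 27 31 31 30 29 34]
 [32 29 31 34 36 32 35 29 28 34 33 30 38 33 30 29 28 30]
 [31 31 29 31 32 29 33 27 30 31 21 32 32 28  2 31 31 30]
 [33 31 29 35 30 34 31 30 24 29  3  1  1  3  2  2  3  1]
 [33 34 31 29 31 33 32 33 30 31  2  4  4  1  4  0  6  5]
 [29 28 31 31 27 28 29 29 30  5  2  2  0  2  1  2  0  0]
 [ 2  1  4  2  1  1  2  3  2  2  2  1  3  1  4  1  1  2]
 [14 13 12 16 13 13 11 11 18 13 12  8  1  5  0  2  2  4]
 [16  4 11 13 19 14 15 12  1  0  6  2  3  1  2  1  0  1]
 [16  3 13 12 18 20 19 18  3  5  2  3  0  1  2  4  3  0]
 [ 2  3 11 14 12 17 20 16  2  1  1  2  3  3  1  3  5  
[... 356 characters left out ...]
15 22  9 24 33 34 19 28 10  7  0  3  5  2  2]
 [ 5  4 10 12 12 10  8  4 27 31 27  2 10  4  1  4  4  5]
 [ 4  2  6 13 16  9  4  1  4  5  3  6  3  0  3  1  1  1]
 [ 4  3  8 10 11  5  8  3  0  5  3  5  7  3  3  4  4  4]
 [11  5  6 16  0  1  3  0  1  1  7  2  1  3  2  4  1  3]
 [ 2  2  7  2  5  3  1  3  1  1  1  3  2  1  4  1  3  2]
 [ 5 13  9 13 16 20 11  1  1  1  2  4  2  0  1  5  2  3]
 [16 14 10 11  9  7  5  4  3  2  2  5  3  2  4  3  3  4]
 [25 22 18 10  8 11  1  1  0  3  6  6  0  3  5  3  2  5]
 [22 22 18  7 11 12  4  3  6  1  5  4  4  5  3  3  6  7]
 [25 17 10 11 11  9  4  6  6  7  6  3  1  4  3  2  5  4]]<stdin>:6: RuntimeWarning: Mean of empty slice.
  ret = ret.dtype.type(ret / rcount)
```

```bash
python3 -c "from station import *;print(close_job())"
```

```text
the job is handed in; nothing more can be done
None
```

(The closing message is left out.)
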